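# Tip the brake fittings into the bin through the pan's end gate

## Robot

A 6-joint arm with a two-finger parallel gripper is mounted at the origin on the work surface. World frame = base frame: x ahead of the robot, y to its left, z up, the work surface at z = 0. Lengths are in m, angles in degrees, forces in N, time in s.
With the tool pointing down it reaches from about 0.35 to 0.875 m from the base axis. Payload 4.2 kg.
Tool frame: the origin (TCP) lies at the centre of the arm's flange, where the gripper is bolted on; the fingertips stand 182 mm ahead of it and the grasp point (between the pads) lies 164 mm ahead of it (r.nose_length is the distance from the TCP to the fingertips, in m); z points along the fingers, y is the line along which they close (so a half turn about z gives the same grasp; the last joint's range is limited). The gripper opens to 87 mm and grips with 3 to 60 N. Pads are 19 mm wide; open, the fingers measure 117 mm over their backs; the gripper's body (75 mm by 190 mm) begins 51 mm behind the grasp point.
Start: joints at [-50.558, 22.042, 0.453, 0, -68.411, -14.817], TCP at [0.26, -0.568, 0.405] pointing down, gripper open.
Joint ranges: [-179.83, 179.83], [-69.29, 118.12], [-61.27, 80.66], [-181.25, 117.63], [-171.15, -9.14], [-177.46, 177.46]. Speed limits (degrees/s): [159.86, 159.86, 180, 180, 180, 180].

## Interface

Orientations are given as a 3x3 rotation matrix whose columns are the frame's x, y, z axes.
In Python, from station import r, vision gives the robot as it stands. The module is installed in compiled form; this text tells all that it offers.
- The arm moves only by the shell command python3 -m creep 'ROWS'. ROWS is JSON, a list of rows, each a list of 7 numbers: the opening, from -1 (shut) to 1 (fully open), then the shift along the tool's x, y, z in mm, then the turn, a rotation vector about the tool's x, y, z in degrees. A call has 1 to 8 rows; each row is the pose to reach, as a shift and turn from the pose commanded when the call began, along the tool's axes at that moment; what a row does not reach only later rows make up. A row lasts 1/12 s, in which the tool goes at most 41.7 mm and 7.16 degrees, less where a joint would pass 70% of its speed; a pose out of reach is approached as far as the arm can. A call with a gripper value outside its range is refused whole. The fingers move at their own pace and stop on an object; the grip force is fixed at half the most. Time passes only in rows, so rows that repeat a pose let the fingers close. It gives the time, the measured TCP pose, the force, the opening and the grip force at its end, in the units of the state.
- r.sense(): the state, without advancing time (a new reading comes with each control period).
- vision.capture(name): name is "side" or "top" or "wrist"; returns (picture, depth): 420x560x3 uint8, red, green, blue; 420x560 float32, m along the optical axis (not along the pixel's ray), 0 where there is no reading.
- vision.camera_model(name): a dict with "vertical_fov" (degrees; the focal length in pixels is half the picture's height over the tangent of half this angle, whatever the lens; pixels are square), "cx", "cy" (the principal point, pixels), "extrinsics" (4x4, takes a point from camera to world coordinates); the wrist camera has in their place "mount" (4x4, takes a point from camera to tool coordinates, whose origin is the TCP and whose axes are the flange's). Camera axes: x right, y down, z forward; pixel columns grow to the right and rows downward; lengths in m; the calibration is good to about 2 mm. A picture is of the moment at which its call begins: read the wrist's pose just before it. camera_model takes no time and is no camera call.
- r.finish_job(): hands the job in; it is judged then, once.
Trained networks look in the newest picture that a camera, given by its name, has taken for a name from the list of things; names that differ only in an ending like _2 or _b are one class to them, and where a whole thing is asked for, a point or a joint stands for the part that bears it (a point fixed in the world has none). Each returns a list of dicts, best first, with "conf" (0 to 1); they miss things now and then, are a little off and sometimes report something else, mostly with a low value. They report only what shows in the picture. A call takes as long as a camera call. They do not tell look-alikes from the thing itself.
- vision.find_in(camera, thing): "uv" ([column, row] in pixels, amid what is visible of it).
- vision.cut_out(camera, thing): "region" (420x560 bool, what is visible of it) and "uv" ([column, row] in pixels, amid what is visible of it).
The state is a dict: "time_s": time; "joints": joint angles; "joint_velocities": joint speeds; "effort": joint torques, N m; "tcp_pos": TCP position; "ee_rot": TCP orientation; "wrist_force": force on the tool from outside, world axes, zero at the start; "moment": the same for the moment, N m; "gripper_width": opening from 0.0 (shut) to 1.0 (fully open); "gripper_force": force on a finger pad.
Only numpy, scipy, OpenCV 4.12 (cv2) and the standard library are available. Lean on these libraries where they do the work, as an engineer would, in place of code of your own. Each camera call takes 0.05 s, during which the arm holds its last target. There are 200 camera calls.

## Task

Lower the end gate of the level tip pan fully, then lift the pan's rear handle so that all four brass fittings slide out over the gate into the blue bin below it, and lower the pan gently back to level (the gate may stay down). Only after that, pick up the steel valve ball from its rubber ring and lower it gently into the same bin: do not drop it in. Leave the other things on the bench where they are.

Things in the scene. Friction and masses are not known exactly. Their poses are not given: they have to be found in the camera images.
- stand: dark steel stand screwed to the bench that carries the tip pan; origin on the bench. Its +y axis is the horizontal direction from the pan's handle towards the gate and the bin (pan's long axis), z up, x across. Base plate 160 (x) by 205 (y), y -130 to +75 mm; two 12 mm cheeks 152 mm apart (middle to middle) at y = 60 mm, 145 mm high
- pan (a joint): tipping angle of the pan, rad: 0 level (lying on its rear rest by its own weight), grows as the rear handle is lifted, stop at 0.75. About 3 to 4 N lifts the handle. It falls back if let go. Fittings start to slide at about 0.28 to 0.42. Bare aluminium pan, inside 120 mm wide, 200 mm long, walls 45 mm high and 3 mm thick, open on top
- pan_hinge (a point): middle of the pan's pivot axle (axle along stand x), at stand (0, 60, 130) mm. Level, the pan's inner floor lies 5 mm above it and runs from 180 mm behind it (away from the bin) to 20 mm in front of it
- pan_handle (a point): middle of the pan's rear handle: round steel bar 12 mm thick, along stand x, 98 mm clear between its two arms; the bar is 245 mm behind the pan hinge and 55 mm above it when level (185 mm above the bench), 62 mm behind the rear wall, whose top is 5 mm lower; it moves with the pan on an arc about the pan hinge
- gate (a joint): angle of the gate, the hinged end wall of the pan, rad: 0 upright and shut, about 1.57 flat in line with the pan floor, stop at 1.75; its top swings outwards over the bin and down. A stiff hinge (0.04 N m) keeps it where it is left
- gate_hinge (a point): middle of the gate's hinge line on the pan's floor edge: 21 mm in front of the pan hinge, 5 mm above it, line along stand x; moves with the pan
- gate_top (a point): middle of the top edge of the tab on the gate, 61 mm from the gate hinge. Gate sheet 116 mm wide, 45 mm high, 3 mm thick; tab in the middle 34 mm wide, 4 mm thick, standing 16 mm above it
- bin: open blue plastic bin under the gate end, loose, 500 g, 170 (its x) by 200 (its y) by 75 mm high, walls and floor 4 mm; origin at the middle of its underside, axes nearly those of the stand. The lowered gate overhangs its near edge
- fitting0_center (a point): centre of a fitting lying in the pan: hexagonal brass plug: hexagon 23 mm across flats, 12 mm high, with an 18 mm round stub 16 mm long on top; 28 mm in all, 40 to 85 g
- fitting1_center (a point): centre of a fitting lying in the pan: short hexagonal brass union: hexagon 28 mm across flats, 11 mm high, with a 22 mm round stub 13 mm long on top; 24 mm in all, 40 to 85 g
- fitting2_center (a point): centre of a fitting lying in the pan: hexagonal brass plug: hexagon 23 mm across flats, 12 mm high, with an 18 mm round stub 16 mm long on top; 28 mm in all, 40 to 85 g
- fitting3_center (a point): centre of a fitting lying in the pan: short hexagonal brass union: hexagon 28 mm across flats, 11 mm high, with a 22 mm round stub 13 mm long on top; 24 mm in all, 40 to 85 g
- ball_center (a point): centre of the polished steel valve ball, 44 mm diameter, 100 to 200 g, lying on the rubber ring, its centre about 30 mm above the bench
- seat: black rubber ring under the ball, fixed to the bench, 52 mm outer diameter, 12 mm high; origin at the middle of its underside
- bearing_c (a point): bystander: centre of a dark steel bearing ring, 60 mm diameter, 18 mm high, lying flat; it and the ball's ring may be in either of two places
- tin: bystander: open steel tin, 100 mm diameter, 120 mm high; origin under its middle
- spray: bystander: grey spray can, 58 mm diameter, 160 mm high; origin under its middle
- wrench: bystander: wrench lying on the bench near the handle end of the pan, about 20 cm long
- screwdriver: bystander: screwdriver lying on the bench beyond the bin, about 20 cm long
- adapter: bystander: black adapter box 90 by 150 by 34 mm; origin under its middle
- meter: bystander: blue meter 80 by 150 by 36 mm; origin under its middle
Not all that is in view belongs to the job. What is meant by the part that bears ball_center is not brown, and is the smaller of those in its own colour.

How it is judged:
By the outcome, as a careful person would: the job done as asked, in the order asked, and still so for the second after the job is handed in, with the robot touching nothing.
It also fails if it takes over 72 s, if anything falls off the work surface, if the arm or the gripper's body presses on something with over 40 N, if the wrist force passes 120 N, or if a joint passes its speed limit or range.

## Working session

There is one attempt and no reset: what is moved stays moved. The work goes in short steps, Python scripts to look and compute and a shell command to move; the robot and the scene stay as the last step left them, time stands still between calls to the robot, and variables do not carry over. Pictures are saved under pics/ and viewed, at most 11 in all, crops included, and the job is handed in when it is done.

```bash
mkdir -p pics; cat > h.py <<'E'
import numpy as np, cv2
from station import r, vision
def cap(n):
    s=r.sense(); p,d=vision.capture(n); m=vision.camera_model(n)
    if 'extrinsics' in m: T=np.array(m['extrinsics'])
    else:
        W=np.eye(4); W[:3,:3]=s['ee_rot']; W[:3,3]=s['tcp_pos']; T=W@np.array(m['mount'])
    return p,d,m,T
def cloud(d,m,T):
    f=210/np.tan(np.radians(m['vertical_fov']/2)); v,u=np.mgrid[:420,:560]
    P=np.stack([(u-m['cx'])/f*d,(v-m['cy'])/f*d,d],-1)@T[:3,:3].T+T[:3,3]
    P[d==0]=np.nan; return P
def save(p,name,box=None,sc=1):
    if box: p=p[box[1]:box[3],box[0]:box[2]]
    cv2.imwrite('pics/'+name,cv2.resize(p[:,:,::-1],None,fx=sc,fy=sc,interpolation=cv2.INTER_CUBIC))
E
python3 - <<'E'
from h import *
ims=[]
for n in('top','side'):
    p,d,m,T=cap(n); C=cloud(d,m,T); save(p,n+'0.png',sc=1.4)
    print(n,m, )
    for t in ['stand','pan_handle','gate_top','bin','fitting0_center','fitting1_center','ball_center','seat','bearing_c','tin','spray','wrench','screwdriver','adapter','meter']:
        print(t,[(round(x['conf'],2),[int(q) for q in x['uv']],np.round(C[int(x['uv'][1]),int(x['uv'][0])],3).tolist()) for x in vision.find_in(n,t)[:4]])
s=r.sense();print(s)
print(vision.camera_model('wrist'))
E
```

```text
top {'vertical_fov': 49.06297032640477, 'cx': 270.31845514184937, 'cy': 209.91387621445585, 'extrinsics': array([[ 2.78299948e-02, -9.91617086e-01,  1.26178630e-01,
         4.30167220e-01],
       [-9.99503225e-01, -2.57365249e-02,  1.81916041e-02,
        -5.20672968e-04],
       [-1.47917059e-02, -1.26622220e-01, -9.91840722e-01,
         1.45417184e+00],
       [ 0.00000000e+00,  0.00000000e+00,  0.00000000e+00,
         1.00000000e+00]])}
stand [(0.69, [336, 247], [0.496, -0.167, 0.134])]
pan_handle [(0.4, [231, 150], [0.801, 0.156, 0.025])]
gate_top []
bin [(0.5, [297, 235], [0.523, -0.053, 0.19])]
fitting0_center [(0.39, [354, 257], [0.469, -0.216, 0.148])]
fitting1_center [(0.41, [355, 237], [0.525, -0.218, 0.151])]
ball_center [(0.71, [186, 257], [0.457, 0.276, 0.059]), (0.63, [156, 254], [0.464, 0.37, 0.052]), (0.56, [170, 283], [0.378, 0.324, 0.041])]
seat [(0.5, [298, 228], [0.542, -0.054, 0.201])]
bearing_c [(0.49, [166, 210], [0.607, 0.36, -0.003])]
tin [(0.98, [439, 213], [0.619, -0.507, 0.002]), (0.33, [260, 220], [0.582, 0.058, 0.002])]
spray [(0.7, [337, 244], [0.50
[... 2316 characters left out ...]
e-01,  2.27212693e-05],
       [ 1.06114772e-05,  2.98590943e-05, -9.99999999e-01]]), 'wrist_force': array([0.79490425, 0.60313957, 0.66204373]), 'moment': array([-0.00905291,  0.02923965, -0.01158186]), 'gripper_force': 0.0, 'gripper_width': 1.0038238364738428}
{'vertical_fov': 66.66973657582479, 'cx': 281.4920182738065, 'cy': 205.48454207286676, 'mount': array([[ 3.33829940e-04, -9.68526406e-01, -2.48910604e-01,
         6.89753302e-02],
       [ 9.99999462e-01,  5.67675384e-04, -8.67696417e-04,
         6.45470204e-04],
       [ 9.81687316e-04, -2.48910180e-01,  9.68526075e-01,
         2.02327546e-02],
       [ 0.00000000e+00,  0.00000000e+00,  0.00000000e+00,
         1.00000000e+00]])}
```

View pics/top0.png

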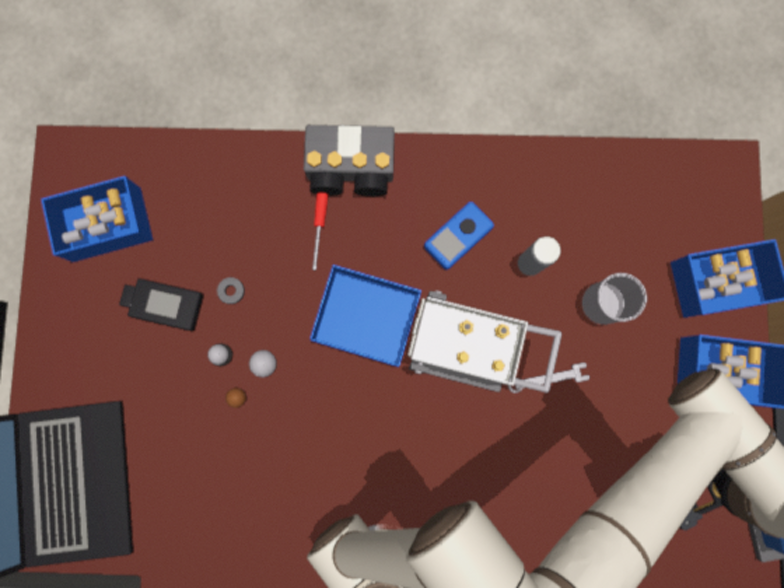

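View pics/side0.png

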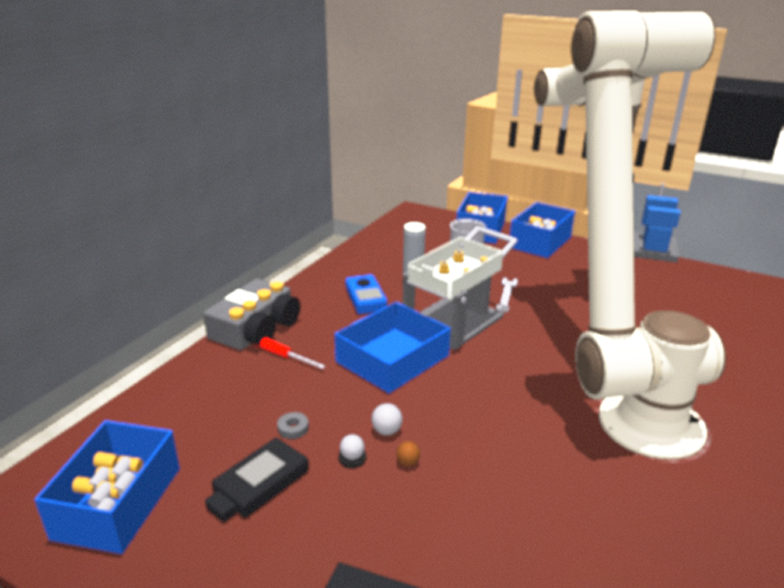

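Ball candidates in the top picture (unscaled pixels):
- (156,254): the small silver ball on a black ring.
- (186,257): a larger silver ball with no ring.
- (170,283): a brown ball.

The one meant is (156,254): it isn't brown, it is the smaller silver one, and it sits on the ring. I'll confirm that with a crop later. Next I'll measure the pan pose.

```bash
python3 - <<'E'
from h import *
p,d,m,T=cap('top'); C=cloud(d,m,T)
save(p,'topcrop.png',(270,170,430,300),5)
x,y,z=np.moveaxis(C,-1,0)
for lo,hi in((.165,.205),):
    M=(z>lo)&(z<hi)&(x>.38)&(x<.68)&(y>-.45)&(y<.05)
    M=cv2.morphologyEx(M.astype('u1'),cv2.MORPH_CLOSE,np.ones((2,2)))>0
    q=C[M&~np.isnan(z)][:,:2]; print(len(q)); print(cv2.minAreaRect((q*1000).astype('f4')), np.nanmedian(z[M]))
# intensities: bin rect at rim
M=(z>.06)&(z<.09)&(x>.4)&(x<.75)&(y>-.12)&(y<.2)&(p[...,2]>p[...,0]+40)
q=C[M][:,:2]; print(len(q),cv2.minAreaRect((q*1000).astype('f4')))
E
```

```text
822
((561.5736083984375, -228.63592529296875), (328.2893371582031, 264.9321594238281), 77.27245330810547) 0.1742142220173577
387 ((561.4052734375, 51.974220275878906), (200.02606201171875, 169.5794677734375), 75.03544616699219)
```

View pics/topcrop.png

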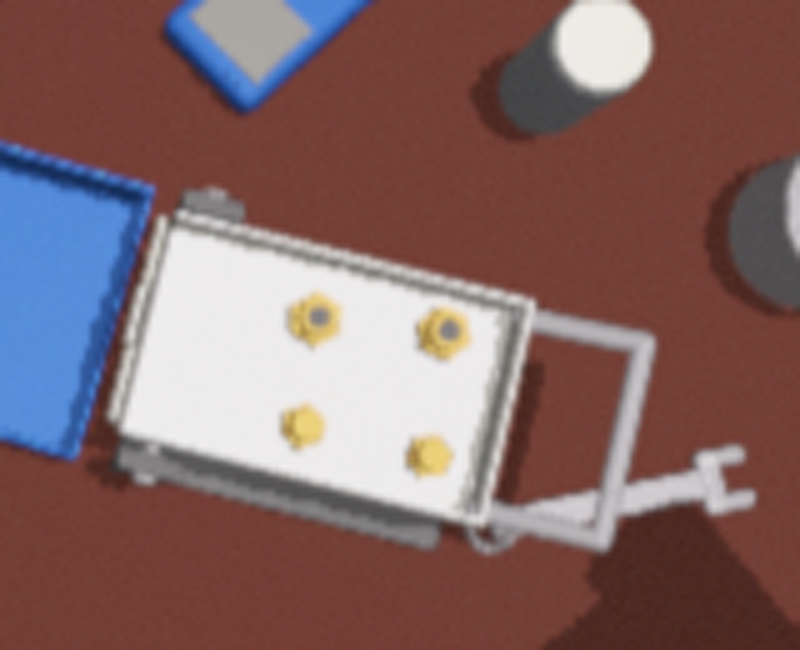

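```bash
python3 - <<'E'
from h import *
m=vision.camera_model('top');T=np.array(m['extrinsics']);f=210/np.tan(np.radians(m['vertical_fov']/2))
def ray(u,v,z):
    u,v=270+u/5,170+v/5
    d=T[:3,:3]@[(u-m['cx'])/f,(v-m['cy'])/f,1]; return (T[:3,3]+d*(z-T[2,3])/d[2])[:2]
H1,H2=ray(645,345,.185),ray(605,540,.185)
R1,R2,F1,F2=ray(531,303,.18),ray(482,522,.18),ray(168,215,.18),ray(112,425,.18)
print(H1,H2,R1,R2,F1,F2,np.linalg.norm(R1-R2),np.linalg.norm(F1-R1))
ax=((F1-R1)+(F2-R2));ax/=np.linalg.norm(ax);b=(H1-H2)/np.linalg.norm(H1-H2)
print('axis deg from world +y toward +x',np.degrees(np.arctan2(ax[0],ax[1])),'bar',np.degrees(np.arctan2(-b[1],b[0])))
Hm=(H1+H2)/2;print('handle',Hm,'hinge',Hm+.245*ax,'front mid',(F1+F2)/2,'rear mid',(R1+R2)/2)
# hinge from rear wall outer: 183 behind
print('hinge from rear',(R1+R2)/2+.183*ax)
s=r.sense();print(s['joints'])
E
```

```text
[ 0.52027383 -0.33293623] [ 0.41358728 -0.31049193] [ 0.54219271 -0.27161684] [ 0.42138222 -0.24477239] [ 0.58600349 -0.07011111] [ 0.46864824 -0.04146815] 0.12375702394264064 0.20621334792047707
axis deg from world +y toward +x 12.679650950665991 bar 11.880414091039066
handle [ 0.46693056 -0.32171408] hinge [ 0.52070799 -0.082689  ] front mid [ 0.52732587 -0.05578963] rear mid [ 0.48178747 -0.25819461]
hinge from rear [ 0.52195591 -0.07965752]
[-5.05571317e+01  2.20405545e+01  4.54308518e-01  1.15700684e-03
 -6.84098265e+01 -1.48167445e+01]
```

The top crop fits the given sizes: pan width about 124 mm, length about 206 mm, handle bar centre at crop (626,442). The hinge is near (0.521, -0.081) and the pan axis is about 12.5° from world +y. I'll go above the pan behind the gate with the gripper shut.

```bash
python3 -m creep '[[-1,0,0,-40,0,0,0],[-1,-434,326,-40,0,0,37],[-1,-434,326,-40,0,0,37],[-1,-434,326,-40,0,0,37],[-1,-434,326,-40,0,0,37],[-1,-434,326,-40,0,0,37],[-1,-434,326,-40,0,0,37],[-1,-434,326,-40,0,0,37]]'
cat >> h.py <<'E'
a=np.radians(12.5); HX=np.array([.521,-.081,.130])
def st(P): # world -> stand axes relative to pan hinge, mm
    R=np.array([[np.cos(a),-np.sin(a),0],[np.sin(a),np.cos(a),0],[0,0,1]]); return (np.asarray(P)-HX)@R.T*1000
def where():
    s=r.sense(); R=s['ee_rot']; g=s['tcp_pos']+.182*R[:,2]
    print('t',round(s['time_s'],2),'tip rel hinge mm',st(g).round(1),'tip world',g.round(4),'yerr',np.degrees(np.arctan2(R[0,1],R[1,1])).round(2),'F',s['wrist_force'].round(1),'w',round(s['gripper_width'],2),round(s['gripper_force'],1),'tcp',s['tcp_pos'].round(4)); return s
E
python3 -c "
from h import *
where()"
```

```text
time_s: 2.32
tcp_pos: [0.3926, -0.3242, 0.4451]
ee_rot: [[-0.976, 0.217, 0.001], [0.217, 0.976, -0.0], [-0.001, -0.0, -1.0]]
wrist_force: [1.4, 0.9, 0.4]
gripper_width: 0.482
gripper_force: 0.0
t 2.32 tip rel hinge mm [ -72.6 -265.3  133.1] tip world [ 0.3927 -0.3243  0.2631] yerr 12.55 F [1.4 0.9 0.4] w 0.48 0.0 tcp [ 0.3926 -0.3242  0.4451]
```

```bash
python3 -m creep '[[-1,-73,250,0,0,0,0],[-1,-73,250,0,0,0,0],[-1,-73,250,0,0,0,0],[-1,-73,250,0,0,0,0],[-1,-73,250,0,0,0,0],[-1,-73,250,0,0,0,0],[-1,-73,250,0,0,0,0],[-1,-73,250,0,0,0,0]]' >/dev/null
python3 - <<'E'
from h import *
where(); p,d,m,T=cap('wrist'); save(p,'w1.png',sc=1.4)
C=cloud(d,m,T); np.save('w1.npy',C)
for t in('gate_top','gate_hinge','fitting0_center','fitting1_center'):
    print(t,[(round(x['conf'],2),[int(q) for q in x['uv']],st(C[int(x['uv'][1]),int(x['uv'][0])]).round(0).tolist()) for x in vision.find_in('wrist',t)[:4]])
E
```

```text
t 2.98 tip rel hinge mm [  0.5 -14.1 132.6] tip world [ 0.5184 -0.0949  0.2626] yerr 12.13 F [ 0.1 -0.2  0.1] w 0.01 0.0 tcp [ 0.5184 -0.0949  0.4446]
gate_top [(0.74, [333, 191], [-17.0, 26.0, 47.0])]
gate_hinge [(0.58, [330, 189], [-17.0, 25.0, 37.0])]
fitting0_center [(0.59, [128, 164], [-35.0, -143.0, 28.0])]
fitting1_center [(0.81, [143, 237], [30.0, -137.0, 27.0])]
```

View pics/w1.png

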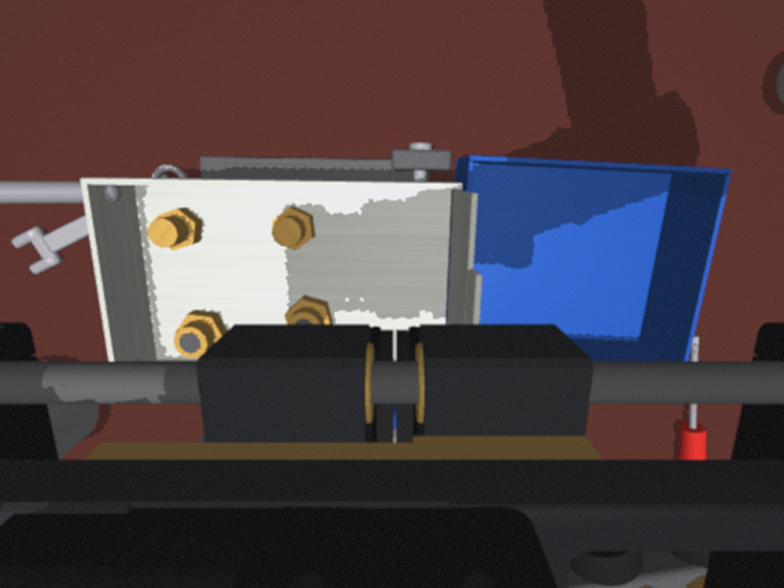

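```bash
python3 - <<'E'
from h import *
C=np.load('w1.npy'); S=st(C)
for n,u,v in(('wall rim',193,130),('wall rim',280,131),('gate rim',336,150),('gate rim',335,165),('tab',342,205),('tab',342,215),('rear rim',62,150),('floor',250,160),('far bin rim',517,140),('bin near rim',335,115)):
    w=S[v-2:v+3,u-3:u+4].reshape(-1,3); w=w[~np.isnan(w[:,0])]; print(n,w[np.argmax(w[:,2])].round(1),np.median(w,0).round(1))
z=S[...,2]
for y0,y1 in((-150,-120),(-80,-20)):
    M=(z>46)&(z<54)&(S[...,1]>y0)&(S[...,1]<y1)&(S[...,0]<-40);print('wall x',np.percentile(S[M][:,0],[5,50,95]).round(1))
M=(z>44)&(z<54)&(S[...,0]>-52)&(S[...,0]<-22);
q=S[M][:,1];print('gate y',np.percentile(q[q>0],[5,50,95]).round(1),'rear y',np.percentile(q[q<-150],[5,50,95]).round(1))
M=(z>57)&(z<70)&(S[...,0]>-25)&(S[...,0]<0)&(S[...,1]>0)&(S[...,1]<45);print('tab',M.sum(),np.percentile(S[M],[5,50,95],axis=0).round(1))
M=(z>-80)&(abs(S[...,0])<50)&(S[...,1]<20)&(S[...,1]>-170)&(z<15);print('floor z',np.median(z[M]))
E
```

```text
wall rim [-64.1 -78.1  51.7] [-63.3 -81.5  49.6]
wall rim [-62.3 -16.   51.1] [-63.  -16.   49.1]
gate rim [-48.6  27.2  50. ] [-49.1  26.5  48.7]
gate rim [-37.3  26.9  50.8] [-37.4  26.3  48.5]
tab [-11.4  29.2  66.5] [-9.5 30.3 64.9]
tab [-2.1 29.8 66.2] [-1.2 30.8 64.4]
rear rim [ -49.5 -179.6   51.7] [ -47.1 -181.3   49.5]
floor [-36.6 -41.2   7.4] [-36.3 -43.3   4.9]
far bin rim [-55.1 238.  -54.6] [-51.9 238.  -56.1]
bin near rim [-76.4  43.3 -54.5] [-77.5  41.5 -57.9]
wall x [-64.4 -63.  -61.6]
wall x [-63.7 -62.6 -61.2]
gate y [25.9 27.3 29.2] rear y [-209.1 -179.6 -178.6]
tab 183 [[-16.9  27.2  57.9]
 [ -8.9  28.7  64.5]
 [ -1.   31.1  65.9]]
floor z 4.919130998159576
```

The wrist view shows the gate rim at (336,150) and the tab at (342,205), unscaled pixels. The measured wall at x=-63 and heights of 50 and 65 mm match what's given. The hinge needs to shift about 2 mm in +y. I'll lower the shut fingers behind the gate.

```bash
sed -i 's/HX=np.array(.*/HX=np.array([.5215,-.079,.130])/' h.py
python3 -m creep '[[-1,0,0,30,0,0,0],[-1,0,0,60,0,0,0],[-1,0,0,88,0,0,0],[-1,0,0,88,0,0,0],[-1,0,0,88,0,0,0]]' >/dev/null
python3 -c "
from h import *
where()"
```

```text
t 3.65 tip rel hinge mm [ -0.9 -20.3  44.4] tip world [ 0.5162 -0.0986  0.1744] yerr 12.45 F [-0.1  0.1  1.5] w 0.0 0.0 tcp [ 0.5167 -0.0984  0.3564]
```

```bash

python3 -m creep '[[-1,0,15,0,0,0,0],[-1,0,28,0,0,0,0],[-1,0,38,2,0,0,0],[-1,0,48,5,0,0,0],[-1,0,56,9,0,0,0],[-1,0,62,14,0,0,0],[-1,0,66,20,0,0,0],[-1,0,70,28,0,0,0]]'
python3 -c "
from h import *
where()"
```

```text
time_s: 4.32
tcp_pos: [0.5323, -0.0284, 0.3285]
ee_rot: [[-0.977, 0.214, 0.001], [0.214, 0.977, 0.0], [-0.001, 0.0, -1.0]]
wrist_force: [-0.1, -1.3, 0.9]
gripper_width: 0.006
gripper_force: 0.6
t 4.32 tip rel hinge mm [-0.3 51.8 16.5] tip world [ 0.5324 -0.0284  0.1465] yerr 12.35 F [-0.1 -1.3  0.9] w 0.01 0.6 tcp [ 0.5323 -0.0284  0.3285]
```

Now press the gate down past flat, then retreat straight up and look.

```bash

python3 -m creep '[[-1,0,6,6,0,0,0],[-1,0,11,11,0,0,0],[-1,0,15,15,0,0,0],[-1,0,16,17,0,0,0],[-1,0,16,17,0,0,0],[-1,0,16,17,0,0,0]]'
python3 -c "
from h import *
where()"
python3 -m creep '[[-1,0,16,-20,0,0,0],[-1,-20,-10,-60,0,0,0],[-1,-40,-50,-100,0,0,0],[-1,-40,-90,-110,0,0,0],[-1,-40,-120,-110,0,0,0],[-1,-40,-120,-110,0,0,0]]'
python3 - <<'E'
from h import *
where()
p,d,m,T=cap('wrist'); save(p,'w2.png',sc=1.0); S=st(cloud(d,m,T))
for t in('gate_top',):
    print(t,[(round(x['conf'],2),[int(q) for q in x['uv']],S[int(x['uv'][1]),int(x['uv'][0])].round(0).tolist()) for x in vision.find_in('wrist',t)[:4]])
M=(abs(S[...,0])<50)&(S[...,1]>28)&(S[...,1]<64)&(S[...,2]>-40);q=S[M]
if len(q)>20: k=np.polyfit(q[:,1],q[:,2],1); print(len(q),'gate slope deg below flat',-np.degrees(np.arctan(k[0])),np.polyval(k,[21,60]))
M=(abs(S[...,0])<16)&(S[...,1]>64)&(S[...,1]<90)&(S[...,2]>-40);q=S[M];print(len(q),q.max(0) if len(q) else '')
E
```

```text
time_s: 4.82
tcp_pos: [0.5356, -0.0133, 0.3116]
ee_rot: [[-0.977, 0.214, -0.0], [0.214, 0.977, 0.0], [0.0, -0.0, -1.0]]
wrist_force: [0.4, -0.6, -0.4]
gripper_width: 0.003
gripper_force: 0.0
t 4.82 tip rel hinge mm [-0.6 67.2 -0.4] tip world [ 0.5355 -0.0133  0.1296] yerr 12.37 F [ 0.4 -0.6 -0.4] w 0.0 0.0 tcp [ 0.5356 -0.0133  0.3116]
time_s: 5.32
tcp_pos: [0.5483, -0.143, 0.4246]
ee_rot: [[-0.976, 0.218, 0.005], [0.218, 0.976, -0.001], [-0.005, -0.0, -1.0]]
wrist_force: [0.1, 1.1, -0.7]
gripper_width: 0.006
gripper_force: 0.0
t 5.32 tip rel hinge mm [ 40.9 -56.7 112.6] tip world [ 0.5491 -0.1432  0.2426] yerr 12.59 F [ 0.1  1.1 -0.7] w 0.01 0.0 tcp [ 0.5483 -0.143   0.4246]
gate_top [(0.83, [401, 151], [-5.0, 44.0, 1.0])]
4642 gate slope deg below flat 9.864203706705752 [ 4.52060072 -2.26088368]
585 [15.97183885 79.36574357 -1.74352725]
```

View pics/w2.png

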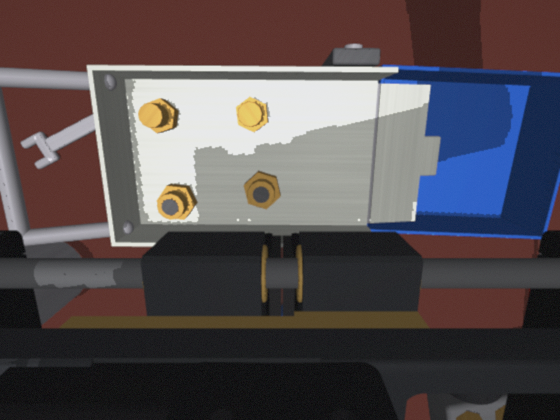

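The gate lies flat, about 10° below level (roughly 1.74 rad), with the tab at (430,155) and all four fittings still in the pan. Now the handle.

```bash

python3 -m creep '[[0,10,-40,0,0,0,0],[0,20,-80,0,0,0,0],[0,41,-120,0,0,0,0],[0,41,-155,0,0,0,0],[0,41,-188,0,0,0,0],[0,41,-188,0,0,0,0],[0,41,-188,0,0,0,0]]'
python3 - <<'E'
from h import *
where()
p,d,m,T=cap('wrist'); save(p,'w3.png'); S=st(cloud(d,m,T))
M=(S[...,2]>50)&(S[...,2]<70)&(S[...,1]<-225)&(S[...,1]>-265)&(abs(S[...,0])<55);q=S[M]
print(len(q),np.percentile(q,[5,50,95],axis=0).round(1))
E
```

```text
time_s: 6.0
tcp_pos: [0.4682, -0.3144, 0.4209]
ee_rot: [[-0.976, 0.217, -0.001], [0.217, 0.976, 0.001], [0.001, 0.001, -1.0]]
wrist_force: [0.4, -0.0, 1.0]
gripper_width: 0.44
gripper_force: 0.0
t 6.0 tip rel hinge mm [  -1.3 -241.3  108.9] tip world [ 0.468  -0.3143  0.2389] yerr 12.51 F [ 0.4 -0.   1. ] w 0.44 0.0 tcp [ 0.4682 -0.3144  0.4209]
2298 [[ -53.  -251.6   54.7]
 [ -15.5 -245.5   59.6]
 [  52.1 -233.3   61.4]]
```

```bash

python3 -m creep '[[0,0,-4,30,0,0,0],[0,0,-4,60,0,0,0],[0,0,-4,72,0,0,0],[0,0,-4,72,0,0,0],[-1,0,-4,72,0,0,0],[-1,0,-4,72,0,0,0],[-1,0,-4,72,0,0,0],[-1,0,-4,72,0,0,0]]'
python3 - <<'E'
from h import *
where()
# tool offsets for pan angles with tool rotating by k*theta; grasp pt 164 ahead
P0=np.array([-245,55.])
for th in np.arange(0,.71,.05):
    c,s=np.cos(th),np.sin(th); g=np.array([c*P0[0]+s*P0[1],-s*P0[0]+c*P0[1]])
    b=th*.6; tcp=g-164*np.array([-np.sin(b),-np.cos(b)]); t0=P0+[0,164]
    dy,dz=tcp-t0; print(round(th,2),'tool y %.0f z %.0f turn %.1f'%(dy,-dz,np.degrees(b)))
E
```

```text
time_s: 6.72
tcp_pos: [0.4681, -0.3176, 0.3513]
ee_rot: [[-0.977, 0.214, 0.003], [0.214, 0.977, -0.001], [-0.003, -0.0, -1.0]]
wrist_force: [-0.1, -0.1, 1.2]
gripper_width: 0.278
gripper_force: 0.0
t 6.72 tip rel hinge mm [ 1.000e-01 -2.446e+02  3.930e+01] tip world [ 0.4686 -0.3178  0.1693] yerr 12.34 F [-0.1 -0.1  1.2] w 0.28 0.0 tcp [ 0.4681 -0.3176  0.3513]
0.0 tool y 0 z -0 turn 0.0
0.05 tool y 8 z -12 turn 1.7
0.1 tool y 17 z -24 turn 3.4
0.15 tool y 26 z -35 turn 5.2
0.2 tool y 35 z -46 turn 6.9
0.25 tool y 46 z -57 turn 8.6
0.3 tool y 57 z -67 turn 10.3
0.35 tool y 68 z -77 turn 12.0
0.4 tool y 80 z -86 turn 13.8
0.45 tool y 92 z -95 turn 15.5
0.5 tool y 105 z -103 turn 17.2
0.55 tool y 118 z -111 turn 18.9
0.6 tool y 132 z -118 turn 20.6
0.65 tool y 146 z -125 turn 22.3
0.7 tool y 160 z -131 turn 24.1
```

```bash

python3 -m creep '[[-1,0,0,0,0,0,0],[-1,0,0,0,0,0,0],[-1,0,0,0,0,0,0],[-1,0,0,0,0,0,0]]'
python3 - <<'E'
import numpy as np
P0=np.array([-245,55.])
def tcp(th):
    c,s=np.cos(th),np.sin(th); b=.6*th
    return np.array([c*P0[0]+s*P0[1],-s*P0[0]+c*P0[1]])+164*np.array([np.sin(b),np.cos(b)]),b
for seq in ([0,.05,.1,.15,.2],[.2,.25,.3,.35,.4],[.4,.45,.5,.55,.6],[.6,.65,.7],[.6,.5,.4,.3],[.7,.6,.5,.4,.3],[.3,.2,.1,.05,0]):
    t0,b0=tcp(seq[0]); yt=np.array([np.cos(b0),-np.sin(b0)]); zt=np.array([-np.sin(b0),-np.cos(b0)])
    for th in seq[1:]:
        t,b=tcp(th); print(seq[0],th,'y %.0f z %.0f turn %.1f'%((t-t0)@yt,(t-t0)@zt,np.degrees(b-b0)))
E
```

```text
time_s: 7.05
tcp_pos: [0.4677, -0.3188, 0.3506]
ee_rot: [[-0.977, 0.215, 0.001], [0.215, 0.977, -0.002], [-0.001, -0.002, -1.0]]
wrist_force: [-1.7, -4.6, 1.7]
gripper_width: 0.127
gripper_force: 30.0
0 0.05 y 8 z -12 turn 1.7
0 0.1 y 17 z -24 turn 3.4
0 0.15 y 26 z -35 turn 5.2
0 0.2 y 35 z -46 turn 6.9
0.2 0.25 y 9 z -12 turn 1.7
0.2 0.3 y 18 z -23 turn 3.4
0.2 0.35 y 29 z -34 turn 5.2
0.2 0.4 y 39 z -45 turn 6.9
0.4 0.45 y 10 z -11 turn 1.7
0.4 0.5 y 20 z -23 turn 3.4
0.4 0.55 y 31 z -33 turn 5.2
0.4 0.6 y 43 z -43 turn 6.9
0.6 0.65 y 11 z -11 turn 1.7
0.6 0.7 y 22 z -22 turn 3.4
0.6 0.5 y -20 z 23 turn -3.4
0.6 0.4 y -37 z 48 turn -6.9
0.6 0.3 y -52 z 74 turn -10.3
0.7 0.6 y -21 z 23 turn -3.4
0.7 0.5 y -39 z 47 turn -6.9
0.7 0.4 y -55 z 73 turn -10.3
0.7 0.3 y -69 z 100 turn -13.8
0.3 0.2 y -17 z 24 turn -3.4
0.3 0.1 y -32 z 50 turn -6.9
0.3 0.05 y -38 z 63 turn -8.6
0.3 0 y -44 z 76 turn -10.3
```

The bar is gripped: 11 mm opening, 30 N. Lifting in steps.

```bash

python3 -m creep '[[-1,0,4,-6,0.9,0,0],[-1,0,8,-12,1.7,0,0],[-1,0,12,-18,2.6,0,0],[-1,0,17,-24,3.4,0,0],[-1,0,21,-29,4.3,0,0],[-1,0,26,-35,5.2,0,0],[-1,0,31,-41,6,0,0],[-1,0,35,-46,6.9,0,0]]'
python3 -c "
from h import *
where()"
```

```text
time_s: 7.72
tcp_pos: [0.4753, -0.2843, 0.3963]
ee_rot: [[-0.977, 0.213, -0.025], [0.215, 0.969, -0.12], [-0.001, -0.122, -0.993]]
wrist_force: [1.7, -3.9, -2.7]
gripper_width: 0.125
gripper_force: 30.0
t 7.72 tip rel hinge mm [  -0.4 -232.7   85.6] tip world [ 0.4708 -0.3061  0.2156] yerr 12.41 F [ 1.7 -3.9 -2.7] w 0.13 30.0 tcp [ 0.4753 -0.2843  0.3963]
```

```bash

python3 -m creep '[[-1,0,4,-6,0.9,0,0],[-1,0,9,-12,1.7,0,0],[-1,0,13,-18,2.6,0,0],[-1,0,18,-23,3.4,0,0],[-1,0,23,-29,4.3,0,0],[-1,0,29,-34,5.2,0,0],[-1,0,34,-40,6,0,0],[-1,0,39,-45,6.9,0,0]]' | grep force
python3 -m creep '[[-1,0,5,-6,0.9,0,0],[-1,0,10,-11,1.7,0,0],[-1,0,15,-17,2.6,0,0],[-1,0,20,-23,3.4,0,0],[-1,0,26,-28,4.3,0,0],[-1,0,31,-33,5.2,0,0],[-1,0,37,-38,6,0,0],[-1,0,43,-43,6.9,0,0]]'
python3 - <<'E'
from h import *
where(); p,d,m,T=cap('top'); save(p,'t4.png',(190,160,430,310),3)
E
```

```text
wrist_force: [2.7, -5.3, -2.0]
gripper_force: 30.0
time_s: 9.05
tcp_pos: [0.4963, -0.1899, 0.4688]
ee_rot: [[-0.977, 0.201, -0.073], [0.214, 0.913, -0.348], [-0.003, -0.356, -0.935]]
wrist_force: [2.3, -5.6, 0.6]
gripper_width: 0.127
gripper_force: 30.0
t 9.05 tip rel hinge mm [ 1.000e-01 -1.785e+02  1.687e+02] tip world [ 0.483  -0.2533  0.2987] yerr 12.42 F [ 2.3 -5.6  0.6] w 0.13 30.0 tcp [ 0.4963 -0.1899  0.4688]
```

View pics/t4.png

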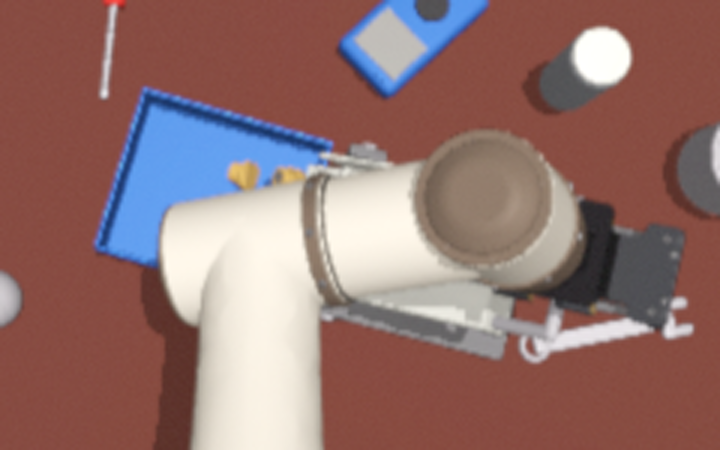

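Two brass pieces show at the bin (240,172) and (288,178); the arm hides the rest. I'll tip a little more, wait, and check with the side and wrist cameras.

```bash

python3 -m creep '[[-1,0,5,-5,0.8,0,0],[-1,0,11,-11,1.7,0,0],[-1,0,17,-17,2.6,0,0],[-1,0,17,-17,2.6,0,0],[-1,0,17,-17,2.6,0,0],[-1,0,17,-17,2.6,0,0],[-1,0,17,-17,2.6,0,0],[-1,0,17,-17,2.6,0,0]]' | grep force
python3 - <<'E'
from h import *
where(); p,d,m,T=cap('wrist'); q,_,_,_=cap('side')
save(np.hstack([cv2.resize(q[140:300,220:390],(425,400)),p[:400,::][:, :375]]),'w5.png')
E
```

```text
wrist_force: [3.2, -6.8, 4.0]
gripper_force: 30.0
t 9.77 tip rel hinge mm [   0.2 -164.6  181.7] tip world [ 0.4861 -0.2397  0.3117] yerr 12.43 F [ 3.2 -6.8  4. ] w 0.12 30.0 tcp [ 0.5009 -0.1691  0.4788]
```

View pics/w5.png

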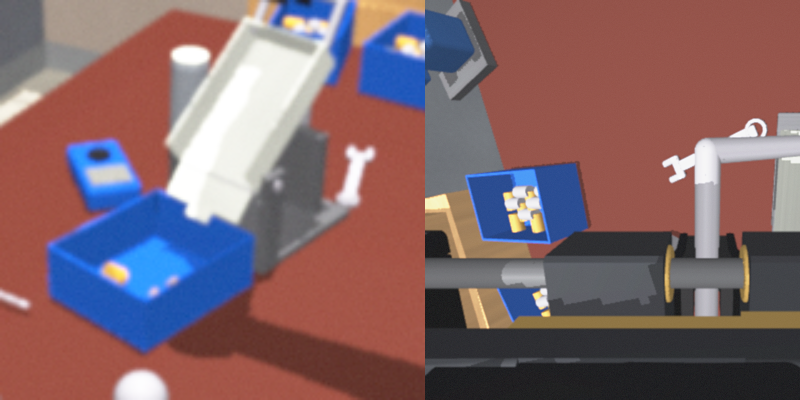

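The side view shows an empty pan and brass in the bin at (115,270) and (160,287). I'll lower the pan, reversing the arc.

```bash

python3 -m creep '[[-1,0,-6,6,-0.9,0,0],[-1,0,-12,12,-1.7,0,0],[-1,0,-17,17,-2.6,0,0],[-1,0,-22,23,-3.5,0,0],[-1,0,-27,29,-4.3,0,0],[-1,0,-31,35,-5.2,0,0],[-1,0,-36,41,-6,0,0],[-1,0,-40,47,-6.9,0,0]]' | grep force
python3 - <<'E'
from h import *
s=where()
R=s['ee_rot'];b=np.arcsin(-R[2,1]);print('turn',np.degrees(b))
P0=np.array([-245,55.])
def tcp(th):
    c,q=np.cos(th),np.sin(th); b=.6*th
    return np.array([c*P0[0]+q*P0[1],-q*P0[0]+c*P0[1]])+164*np.array([np.sin(b),np.cos(b)]),b
now=st(s['tcp_pos'])[1:]; print([ (th,np.linalg.norm(tcp(th)[0]-now).round(1)) for th in(.45,.475,.5)])
for th0 in(.475,.275):
    t0,b0=tcp(th0); yt=np.array([np.cos(b0),-np.sin(b0)]); zt=np.array([-np.sin(b0),-np.cos(b0)])
    for th in np.arange(th0-.05,-.01,-.05):
        t,b=tcp(max(th,0)); print(th0,round(th,3),'y %.0f z %.0f turn %.1f'%((t-t0)@yt,(t-t0)@zt,np.degrees(b-b0)))
    t,b=tcp(0);print('0: y %.0f z %.0f turn %.1f'%((t-t0)@yt,(t-t0)@zt,np.degrees(b-b0)))
E
```

```text
wrist_force: [2.9, -5.1, 2.5]
gripper_force: 30.0
t 10.53 tip rel hinge mm [  -0.  -199.1  145.3] tip world [ 0.4784 -0.2733  0.2753] yerr 12.42 F [ 2.9 -5.1  2.5] w 0.12 30.0 tcp [ 0.4888 -0.2233  0.45  ]
turn 16.291588273756126
[(0.45, np.float64(7.7)), (0.475, np.float64(2.2)), (0.5, np.float64(8.2))]
0.475 0.425 y -10 z 12 turn -1.7
0.475 0.375 y -19 z 24 turn -3.4
0.475 0.325 y -27 z 36 turn -5.2
0.475 0.275 y -35 z 49 turn -6.9
0.475 0.225 y -42 z 62 turn -8.6
0.475 0.175 y -49 z 75 turn -10.3
0.475 0.125 y -55 z 89 turn -12.0
0.475 0.075 y -60 z 102 turn -13.8
0.475 0.025 y -64 z 116 turn -15.5
0: y -66 z 123 turn -16.3
0.275 0.225 y -9 z 12 turn -1.7
0.275 0.175 y -17 z 24 turn -3.4
0.275 0.125 y -24 z 37 turn -5.2
0.275 0.075 y -31 z 50 turn -6.9
0.275 0.025 y -37 z 63 turn -8.6
0: y -40 z 70 turn -9.5
```

```bash

python3 -m creep '[[-1,0,-5,6,-0.9,0,0],[-1,0,-10,12,-1.7,0,0],[-1,0,-15,18,-2.6,0,0],[-1,0,-19,24,-3.4,0,0],[-1,0,-23,30,-4.3,0,0],[-1,0,-27,36,-5.2,0,0],[-1,0,-31,43,-6,0,0],[-1,0,-35,49,-6.9,0,0]]' | grep force
python3 -m creep '[[-1,0,-5,6,-0.9,0,0],[-1,0,-9,12,-1.7,0,0],[-1,0,-17,24,-3.4,0,0],[-1,0,-24,37,-5.2,0,0],[-1,0,-28,44,-6.1,0,0],[-1,0,-31,50,-6.9,0,0],[-1,0,-34,57,-7.8,0,0],[-1,0,-36,61,-8.4,0,0]]' | grep force
python3 -c "
from h import *
s=where();print(st(s['tcp_pos']),s['ee_rot'].round(3))"
```

```text
wrist_force: [2.5, -5.7, 0.3]
gripper_force: 30.0
wrist_force: [0.6, -7.5, -0.5]
gripper_force: 30.0
t 11.87 tip rel hinge mm [  -0.5 -244.8   45.7] tip world [ 0.468  -0.3179  0.1757] yerr 12.42 F [ 0.6 -7.5 -0.5] w 0.13 30.0 tcp [ 0.4686 -0.3145  0.3576]
[  -0.66242524 -241.39279184  227.64317464] [[-0.977  0.215 -0.003]
 [ 0.215  0.976 -0.018]
 [-0.001 -0.019 -1.   ]]
```

```bash

python3 -m creep '[[-1,0,-1,2,-0.3,0,0],[-1,0,-2,4,-0.6,0,0],[-1,0,-3,5,-0.8,0,0],[-1,0,-3,6,-1,0,0],[-1,0,-3,7,-1,0,0],[-1,0,-3,7,-1,0,0]]' 
python3 -c "
from h import *
s=where();print(st(s['tcp_pos']),s['ee_rot'].round(3))"
```

```text
time_s: 12.37
tcp_pos: [0.4677, -0.3182, 0.3517]
ee_rot: [[-0.977, 0.215, 0.0], [0.215, 0.977, -0.004], [-0.001, -0.004, -1.0]]
wrist_force: [-0.7, -11.3, -0.9]
gripper_width: 0.126
gripper_force: 30.0
t 12.37 tip rel hinge mm [  -0.5 -245.9   39.7] tip world [ 0.4678 -0.319   0.1697] yerr 12.4 F [ -0.7 -11.3  -0.9] w 0.13 30.0 tcp [ 0.4677 -0.3182  0.3517]
[  -0.7088952  -245.1433791   221.68749353] [[-0.977  0.215  0.   ]
 [ 0.215  0.977 -0.004]
 [-0.001 -0.004 -1.   ]]
```

```bash

python3 -m creep '[[-1,0,1,1,0,0,0],[-1,0,1,1,0,0,0],[-0.6,0,1,1,0,0,0],[-0.5,0,1,1,0,0,0],[-0.2,0,1,1,0,0,0],[0,0,1,1,0,0,0],[0,0,1,1,0,0,0],[0,0,1,1,0,0,0]]' 
python3 -m creep '[[0,0,0,-15,0,0,0],[0,0,0,-45,0,0,0],[0,0,0,-85,0,0,0],[0,0,0,-125,0,0,0],[0,40,0,-135,0,0,0],[0,75,0,-135,0,0,0],[0,75,0,-135,0,0,0],[0,75,0,-135,0,0,0]]' 
python3 - <<'E'
from h import *
where(); p,d,m,T=cap('wrist'); save(p,'w6.png'); S=st(cloud(d,m,T))
M=(S[...,2]>40)&(S[...,2]<75)&(S[...,1]<-225)&(S[...,1]>-265)&(abs(S[...,0])<55);q=S[M]
print(len(q),np.percentile(q,[5,50,95],axis=0).round(1) if len(q) else '')
p,d,m,T=cap('side'); q=cv2.resize(p[170:300,220:350],(800,800))[:600]; save(p,'s6.png',(215,170,345,265),6)
E
```

```text
time_s: 13.03
tcp_pos: [0.4681, -0.3149, 0.3502]
ee_rot: [[-0.977, 0.214, -0.001], [0.214, 0.977, -0.001], [0.001, -0.001, -1.0]]
wrist_force: [0.4, 0.0, 0.0]
gripper_width: 0.45
gripper_force: 0.0
time_s: 13.7
tcp_pos: [0.3934, -0.2984, 0.4864]
ee_rot: [[-0.977, 0.214, 0.001], [0.214, 0.977, -0.002], [-0.002, -0.001, -1.0]]
wrist_force: [0.7, -0.2, -0.3]
gripper_width: 0.499
gripper_force: 0.0
t 13.7 tip rel hinge mm [ -77.3 -242.2  174.4] tip world [ 0.3936 -0.2987  0.3044] yerr 12.37 F [ 0.7 -0.2 -0.3] w 0.5 0.0 tcp [ 0.3934 -0.2984  0.4864]
740 [[ -53.6 -251.5   55.9]
 [ -29.  -245.9   59.8]
 [  33.1 -240.3   61.6]]
```

View pics/s6.png

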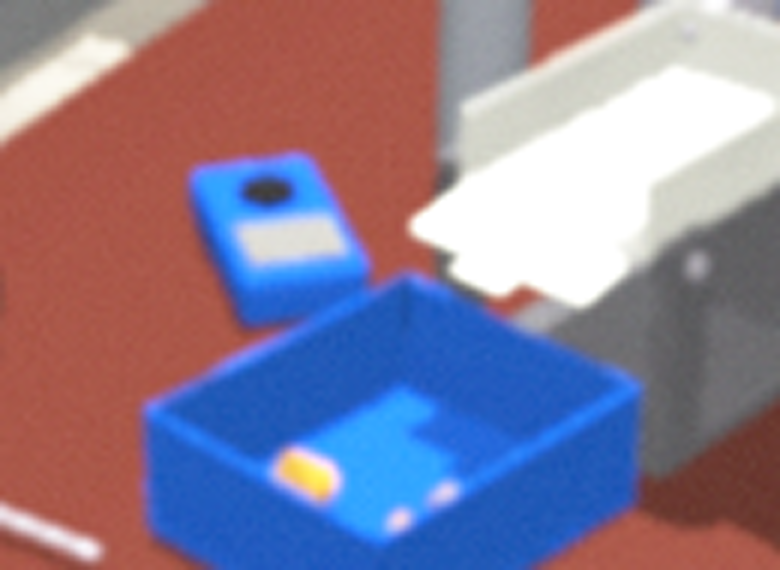

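The pan is back level and empty, the handle bar is at its original 55 mm (top at 60), and the fittings are in the bin with the gate down at (540,270). Now to the ball.

```bash
python3 - <<'E'
from h import *
s=r.sense();R=s['ee_rot'];print(s['joints'].round(1))
d=np.array([.463,.372,.22+.182])-s['tcp_pos'];print((R.T@d*1000).round())
E
```

```text
[-18.3   6.3  -9.1   0.1 -74.5 -84.1]
[ 77. 670.  83.]
```

```bash

python3 -m creep '[[0.6,77,670,20,0,0,-69.5],[0.6,77,670,20,0,0,-69.5],[0.6,77,670,20,0,0,-69.5],[0.6,77,670,20,0,0,-69.5],[0.6,77,670,20,0,0,-69.5],[0.6,77,670,20,0,0,-69.5],[0.6,77,670,20,0,0,-69.5],[0.6,77,670,20,0,0,-69.5]]' | grep force
python3 - <<'E'
from h import *
s=where();R=s['ee_rot'];print(s['joints'].round(1),R.round(3))
d=np.array([.463,.372,.22+.182])-s['tcp_pos'];print((R.T@d*1000).round(), 'yaw',np.degrees(np.arctan2(R[1,1],R[0,1])))
E
```

```text
wrist_force: [0.9, -0.3, -0.5]
gripper_force: 0.0
t 14.47 tip rel hinge mm [-114.7   91.1  162.7] tip world [0.4292 0.0348 0.2927] yerr -45.32 F [ 0.9 -0.3 -0.5] w 0.8 0.0 tcp [0.4294 0.0351 0.4747]
[ 26.5  -0.2 -17.7   0.1 -72.6 -71.2] [[-0.703 -0.711 -0.001]
 [-0.711  0.703 -0.002]
 [ 0.002 -0.001 -1.   ]]
[-263.  213.   72.] yaw 135.32487763291604
```

```bash

python3 -m creep '[[0.6,-40,32,20,0,0,-12],[0.6,-263,213,72,0,0,-12],[0.6,-263,213,72,0,0,-12],[0.6,-263,213,72,0,0,-12],[0.6,-263,213,72,0,0,-12],[0.6,-263,213,72,0,0,-12],[0.6,-263,213,72,0,0,-12],[0.6,-263,213,72,0,0,-12]]' | grep force
python3 -m creep '[[0.6,0,0,0,0,0,0],[0.6,0,0,0,0,0,0],[0.6,0,0,0,0,0,0]]' >/dev/null
python3 - <<'E'
from h import *
s=where();R=s['ee_rot'];p,d,m,T=cap('wrist'); save(p,'w7.png');C=cloud(d,m,T);np.save('w7.npy',C)
tip=s['tcp_pos']
for t in('ball_center','seat'):
  for x in vision.cut_out('wrist',t)[:4]:
    q=C[x['region']];q=q[~np.isnan(q[:,0])]
    # sphere fit
    A=np.c_[2*q,np.ones(len(q))];b=(q**2).sum(1);c=np.linalg.lstsq(A,b,rcond=None)[0]
    print(t,round(x['conf'],2),np.round(x['uv']),len(q),'c',c[:3].round(4),'r',np.sqrt(c[3]+c[:3]@c[:3]).round(4),'med',np.median(q,0).round(3),'in tool',(R.T@(c[:3]-tip)*1000).round(1))
q,_,_,_=cap('side')
save(np.hstack([cv2.resize(q[270:350,225:325],(500,400)),p[:400,130:430]]),'w7b.png')
E
```

```text
wrist_force: [0.7, 0.4, -0.1]
gripper_force: 0.0
t 15.38 tip rel hinge mm [-151.1  412.1   91.6] tip world [0.4631 0.3561 0.2216] yerr -56.97 F [-0.6 -0.9  0.2] w 0.8 0.0 tcp [0.4635 0.3567 0.4036]
ball_center 0.96 [290. 201.] 1122 c [0.4661 0.3768 0.0265] r 0.0239 med [0.464 0.372 0.045] in tool [-19.8   8.9 377.1]
ball_center 0.74 [339. 125.] 1254 c [0.3718 0.3338 0.0203] r 0.0229 med [0.374 0.332 0.038] in tool [ 67.6  64.5 383.6]
ball_center 0.64 [250. 115.] 2519 c [0.449  0.2757 0.022 ] r 0.0349 med [0.447 0.277 0.051] in tool [ 74.2 -31.9 382. ]
seat 0.92 [287. 180.] 340 c [0.4658 0.3764 0.0023] r 0.0253 med [0.454 0.359 0.012] in tool [-19.4   9.  401.3]
```

View pics/w7b.png

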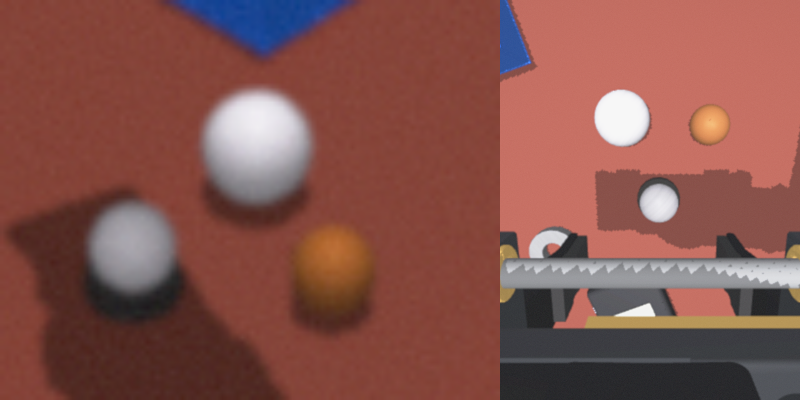

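The crop confirms it: the small silver ball sits on the black ring (side panel (130,250); wrist panel (658,200)). The larger white ball and the brown one have no ring. Descending on it.

```bash

python3 -m creep '[[0.6,-20,9,40,0,0,0],[0.6,-20,9,80,0,0,0],[0.6,-20,9,120,0,0,0],[0.6,-20,9,150,0,0,0],[0.6,-20,9,165,0,0,0],[0.6,-20,9,165,0,0,0],[0.6,-20,9,165,0,0,0]]' | grep force
python3 - <<'E'
from h import *
s=where();R=s['ee_rot']
print('to ball tool mm',(R.T@(np.array([.4655,.376,.017+.182-.182])-s['tcp_pos']-.182*R[:,2])*1000).round(1))
E
```

```text
wrist_force: [1.5, -0.3, 0.5]
gripper_force: 0.0
t 16.17 tip rel hinge mm [-151.8  432.7  -71.7] tip world [0.4669 0.3763 0.0583] yerr -56.89 F [ 1.5 -0.3  0.5] w 0.8 0.0 tcp [0.467  0.3767 0.2403]
to ball tool mm [ 1.   1.1 41.3]
```

```bash

python3 -m creep '[[0.6,1,1,20,0,0,0],[0.6,1,1,41,0,0,0],[0.6,1,1,41,0,0,0],[-0.2,1,1,41,0,0,0],[-0.2,1,1,41,0,0,0],[-0.2,1,1,41,0,0,0],[-1,1,1,41,0,0,0],[-1,1,1,41,0,0,0]]' | grep -E "force|width"
python3 -m creep '[[-1,0,0,0,0,0,0],[-1,0,0,0,0,0,0],[-1,0,0,0,0,0,0]]' | grep -E "force|width"
python3 -c "
from h import *
where()"
```

```text
wrist_force: [7.3, -4.7, 3.4]
gripper_width: 0.509
gripper_force: 4.6
wrist_force: [1.4, -2.7, 6.2]
gripper_width: 0.488
gripper_force: 30.0
t 17.08 tip rel hinge mm [-152.6  433.2 -111.4] tip world [0.4663 0.377  0.0186] yerr -56.96 F [ 1.4 -2.7  6.2] w 0.49 30.0 tcp [0.4659 0.377  0.2006]
```

Gripped: 42.5 mm opening, 30 N. Lift, then move to above the far part of the bin.

```bash

python3 -m creep '[[-1,0,0,-8,0,0,0],[-1,0,0,-25,0,0,0],[-1,0,0,-50,0,0,0],[-1,0,0,-80,0,0,0],[-1,0,0,-110,0,0,0],[-1,0,0,-140,0,0,0],[-1,0,0,-170,0,0,0],[-1,0,0,-180,0,0,0]]' | grep -E "force|width"
python3 - <<'E'
from h import *
s=where();R=s['ee_rot']
# target hinge-rel (0?,170)
a_=np.array([np.cos(a),-np.sin(a)]);b_=np.array([np.sin(a),np.cos(a)])
p,d,m,T=cap('top');C=cloud(d,m,T);S=st(C)
M=(S[...,2]>-62)&(S[...,2]<-45)&(S[...,1]>20)&(S[...,1]<260)&(abs(S[...,0])<110)&(p[...,2]>p[...,0].astype(int)+40)
print('bin',M.sum(),cv2.minAreaRect(S[M][:,:2].astype('f4')),cv2.minAreaRect((C[M][:,:2]*1000).astype('f4')))
I=(S[...,1]>45)&(S[...,1]<235)&(abs(S[...,0])<85)&(S[...,2]<-60)&(p[...,0]>p[...,2].astype(int)+20)
n,l,st_,ce=cv2.connectedComponentsWithStats(I.astype('u1'))
for i in range(1,n):
    if st_[i,4]>5: print('brass',st_[i,4],np.median(S[l==i],0).round(),S[l==i].min(0).round(),S[l==i].max(0).round())
t=HX[:2]+.175*b_; print('to',t,(R.T@(np.r_[t,.2+.182]-s['tcp_pos'])*1000).round())
E
```

```text
wrist_force: [0.9, 0.9, -0.9]
gripper_width: 0.491
gripper_force: 30.0
t 17.75 tip rel hinge mm [-152.9  434.6   72.2] tip world [0.4662 0.3784 0.2022] yerr -56.97 F [ 0.9  0.9 -0.9] w 0.49 30.0 tcp [0.4654 0.3776 0.3842]
bin 287 ((10.603919982910156, 136.70553588867188), (200.43064880371094, 169.5989227294922), 87.55050659179688) ((561.4410400390625, 52.16997528076172), (200.4306640625, 169.5989227294922), 75.05050659179688)
brass 62 [  71.  206. -104.] [  59.  193. -122.] [ 84. 220. -93.]
brass 61 [  45.  165. -101.] [  34.  150. -128.] [ 60. 178. -88.]
brass 116 [ -29.  157. -103.] [ -40.  127. -124.] [-18. 189. -91.]
brass 140 [ -81.  167. -128.] [ -85.   47. -137.] [ -74.  234. -120.]
to [0.55937693 0.0918518 ] [ 188. -235.    1.]
```

```bash

python3 -m creep '[[-1,20,-30,0,0,0,-4],[-1,45,-67,0,0,0,-10],[-1,70,-104,0,0,0,-15],[-1,95,-141,0,0,0,-20.5],[-1,120,-178,0,0,0,-20.5],[-1,140,-208,0,0,0,-20.5],[-1,152,-226,0,0,0,-20.5],[-1,157,-234,0,0,0,-20.5]]' | grep -E "force|width"
python3 -m creep '[[-1,0,0,0,0,0,0],[-1,0,0,0,0,0,0],[-1,0,0,0,0,0,0]]' | grep -E "force|width"
python3 - <<'E'
from h import *
s=where(); p,d,m,T=cap('wrist'); save(p,'w8.png',sc=1.4); S=st(cloud(d,m,T))
I=(S[...,1]>45)&(S[...,1]<232)&(S[...,0]>-70)&(S[...,0]<90)&(S[...,2]<-70)&(p[...,0]>p[...,2].astype(int)+20)
n,l,st_,ce=cv2.connectedComponentsWithStats(I.astype('u1'))
for i in range(1,n):
    if st_[i,4]>30: print('brass',st_[i,4],ce[i].round(),np.median(S[l==i],0).round(),S[l==i].min(0).round(),S[l==i].max(0).round())
E
```

```text
wrist_force: [0.3, 0.5, -1.1]
gripper_width: 0.491
gripper_force: 30.0
wrist_force: [0.2, 1.1, -1.4]
gripper_width: 0.493
gripper_force: 30.0
t 18.72 tip rel hinge mm [  9.3 204.3  66.4] tip world [0.5748 0.1185 0.1964] yerr -77.47 F [ 0.2  1.1 -1.4] w 0.49 30.0 tcp [0.5752 0.1188 0.3784]
brass 1160 [318. 141.] [ -30.  155. -106.] [ -43.  124. -122.] [-18. 187. -97.]
brass 621 [247. 151.] [  42.  164. -103.] [  29.  148. -118.] [ 61. 179. -93.]
brass 483 [226. 188.] [  66.  202. -108.] [  54.  191. -125.] [  84.  220. -100.]
```

View pics/w8.png

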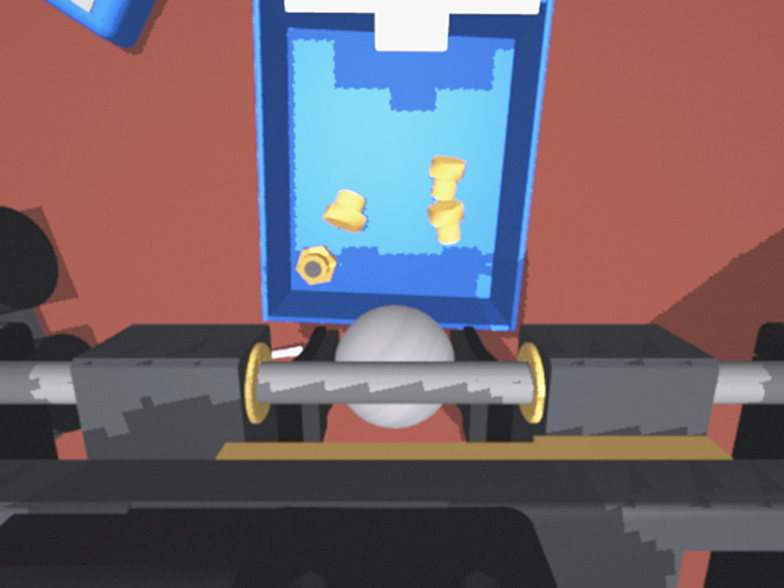

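All four fittings are in the bin: (447,177), (447,222), (347,212) and (316,265). The spot under the ball is free. Lowering, fast at first and then slowly.

```bash

python3 -m creep '[[-1,0,5,20,0,0,0],[-1,0,5,45,0,0,0],[-1,0,5,70,0,0,0],[-1,0,5,95,0,0,0],[-1,0,5,120,0,0,0],[-1,0,5,140,0,0,0],[-1,0,5,155,0,0,0],[-1,0,5,162,0,0,0]]' | grep -E "force|width"
python3 -m creep '[[-1,0,0,2,0,0,0],[-1,0,0,5,0,0,0],[-1,0,0,8,0,0,0],[-1,0,0,11,0,0,0],[-1,0,0,13,0,0,0],[-1,0,0,15,0,0,0],[-1,0,0,15,0,0,0]]' | grep -E "force|width"
python3 -c "
from h import *
where()"
```

```text
wrist_force: [-0.6, -0.2, -1.7]
gripper_width: 0.492
gripper_force: 30.0
wrist_force: [0.1, 0.4, -1.8]
gripper_width: 0.491
gripper_force: 30.0
t 20.02 tip rel hinge mm [   5.1  203.2 -109.7] tip world [0.5705 0.1183 0.0203] yerr -77.41 F [ 0.1  0.4 -1.8] w 0.49 30.0 tcp [0.5706 0.1186 0.2023]
```

Tip at 20 mm and contact expected near 14.6. Creeping down.

```bash

python3 -m creep '[[-1,0,0,1,0,0,0],[-1,0,0,2,0,0,0],[-1,0,0,3,0,0,0],[-1,0,0,4,0,0,0],[-1,0,0,4,0,0,0]]' | grep -E "force|width|tcp"
python3 -m creep '[[-1,0,0,0.7,0,0,0],[-1,0,0,1.4,0,0,0],[-1,0,0,1.4,0,0,0]]' | grep -E "force|width|tcp"
python3 -c "
from h import *
where()"
```

```text
tcp_pos: [0.5706, 0.1186, 0.1981]
wrist_force: [0.4, -0.3, -1.3]
gripper_width: 0.496
gripper_force: 30.0
tcp_pos: [0.5707, 0.1187, 0.1971]
wrist_force: [-0.2, 0.6, -0.6]
gripper_width: 0.49
gripper_force: 30.0
t 20.68 tip rel hinge mm [   5.3  203.3 -114.9] tip world [0.5707 0.1184 0.0151] yerr -77.43 F [-0.2  0.6 -0.6] w 0.49 30.0 tcp [0.5707 0.1187 0.1971]
```

```bash

python3 -m creep '[[-1,0,0,0.7,0,0,0],[-1,0,0,1.2,0,0,0],[-1,0,0,1.2,0,0,0]]' | grep -E "force|width|tcp"
python3 -c "
from h import *
where()"
```

```text
tcp_pos: [0.5707, 0.1188, 0.1969]
wrist_force: [-2.3, 0.2, 5.3]
gripper_width: 0.489
gripper_force: 30.0
t 20.93 tip rel hinge mm [   5.4  203.4 -115.1] tip world [0.5708 0.1184 0.0149] yerr -77.45 F [-2.3  0.2  5.3] w 0.49 30.0 tcp [0.5707 0.1188 0.1969]
```

The ball is on the bin floor (+5 N). Opening slightly, then straight up.

```bash

python3 -m creep '[[0.04,0,0,0,0,0,0],[0.08,0,0,0,0,0,0],[0.14,0,0,0,0,0,0],[0.18,0,0,0,0,0,0],[0.2,0,0,0,0,0,0],[0.2,0,0,0,0,0,0],[0.2,0,0,0,0,0,0]]' | grep -E "force|width|tcp"
python3 -m creep '[[0.2,0,0,-10,0,0,0],[0.2,0,0,-30,0,0,0],[0.2,0,0,-60,0,0,0],[0.2,0,0,-95,0,0,0],[0.2,0,0,-130,0,0,0],[0.2,0,0,-165,0,0,0],[0.2,-40,0,-180,0,0,0],[0.2,-80,0,-180,0,0,0]]' | grep -E "force|width|tcp"
python3 -m creep '[[0.2,-70,0,0,0,0,0],[0.2,-70,0,0,0,0,0],[0.2,-70,0,0,0,0,0],[0.2,-70,0,0,0,0,0]]' >/dev/null
python3 - <<'E'
from h import *
where(); p,d,m,T=cap('wrist'); q,_,_,_=cap('top'); save(np.hstack([p[:400,120:450],cv2.resize(q[140:300,120:308],(470,400))]),'w9.png'); S=st(cloud(d,m,T))
for x in vision.find_in('wrist','ball_center')[:3]:
    u,v=map(int,x['uv']);print(x['conf'],u,v,S[v,u])
for x in vision.find_in('wrist','fitting0_center')+vision.find_in('wrist','fitting1_center'):
    u,v=map(int,x['uv']);print('fit',round(x['conf'],2),u,v,S[v,u].round())
E
```

```text
tcp_pos: [0.5707, 0.1187, 0.1957]
wrist_force: [-0.6, 0.2, 0.0]
gripper_width: 0.599
gripper_force: 0.0
tcp_pos: [0.5887, 0.1963, 0.3831]
wrist_force: [1.7, -0.1, 0.1]
gripper_width: 0.602
gripper_force: 0.0
t 22.52 tip rel hinge mm [  4.8 354.8  63.5] tip world [0.603  0.2664 0.1935] yerr -77.54 F [-0.4 -0.7 -0.2] w 0.6 0.0 tcp [0.6032 0.2667 0.3755]
0.92 280 31 [  4.99571747 208.14162843 -82.45579712]
0.91 506 204 [-224.70744334  365.39097013  -89.52683924]
0.84 430 167 [-136.05820688  325.87808471  -74.43286684]
fit 0.76 239 4 [  44.  177. -113.]
```

View pics/w9.png

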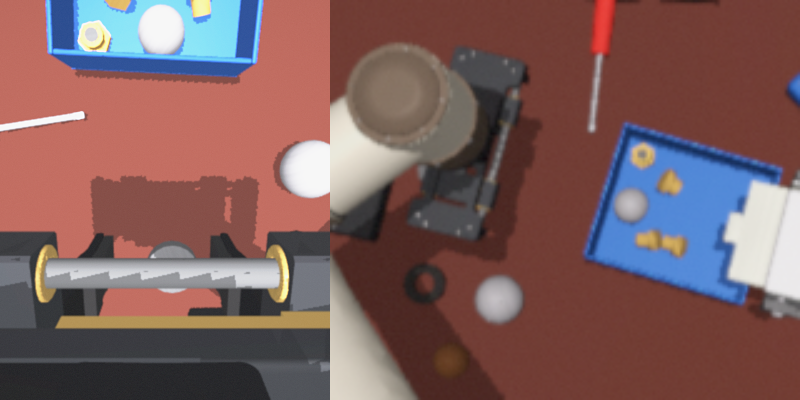

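The top view shows the ball at (630,205) and the four fittings at (642,155), (670,182), (648,240) and (675,245), all in the bin. The ring is empty at (425,283), the pan is level, and the other things are where they were.

```bash
python3 -c "
from station import r
print(r.finish_job())"
```

```text
the job is handed in; nothing more can be done
None
```

The job is handed in at about 23 s: the gate is down, all four fittings are in the bin, the pan is back level, and the ball was set gently on the bin floor.

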